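# Nest the three steel parts pans with their handles fanned out

### The arm

A 6-joint arm with a two-finger parallel gripper is mounted at the origin on the work surface. World frame = base frame: x ahead of the robot, y to its left, z up, the work surface at z = 0. Lengths are in m, angles in rad, forces in N, time in s.
With the tool pointing down it reaches from about 0.375 to 0.975 m from the base axis. Payload 3.8 kg.
Tool frame: the origin (TCP) lies on the centre line of the jaws, within the pads' length; the fingertips stand 14 mm ahead of it and the grasp point (between the pads) lies 5 mm behind it; z points along the fingers, y is the line along which they close (so a half turn about z gives the same grasp; the last joint's range is limited). The gripper opens to 85 mm and grips with 20 to 120 N. Pads are 22 mm wide; open, the fingers measure 114 mm over their backs; the gripper's body (76 mm by 85 mm) begins 54 mm behind the grasp point. The pads swing forward as they close: fully open they stand 13 mm farther back than shut.
Start: joints at [-1.234, 0.264, 1.604, -0, 1.274, -0.037], TCP at [0.246, -0.628, 0.245] pointing down, gripper open.
Joint ranges: [-2.63, 2.63], [-0.94, 2.18], [0.31, 2.57], [-1.31, 4.45], [0, 2.66], [-2.55, 2.55]. Speed limits (rad/s): [2.57, 2.57, 3.14, 3.14, 3.14, 3.14].

### API

Orientations are given as a rotation vector (axis times angle).
In Python, from workcell import bot, eyes, spot_in gives the robot as it stands.
- The arm moves only by the tool carry_out, never from a script. Its argument "series" is text: rows parted by semicolons, each of 4 numbers parted by spaces: the shift along the world's x, y, z in m, then the turn about the world's z in degrees. In form: tx ty tz roll; .... A call has 1 to 20 rows; each row shifts and turns the commanded pose from where the row before left it; what a row does not reach is not made up. A row lasts 1/8 s, in which the tool goes at most 62.5 mm and 10.7 degrees, less where a joint would pass 70% of its speed; a pose out of reach is approached as far as the arm can. A call is refused whole if a number of a shift passes 0.0625 or a number of a turn 10.7, either way. A call with a gripper value outside its range is refused whole. "jaw" is the gripper command: -1 is shut, 1 is fully open, values between are in proportion, set as the call begins (left out, the last holds). The fingers move at their own pace and stop on an object; "grip_force" is the grip in N (left out, the last holds). Time passes only in rows, so rows that do not move let the fingers close. It gives the time, the measured TCP pose, the force, the opening and the grip force at its end, in the units of the state.
- bot.read_state(): the state, without advancing time (a new reading comes with each control period).
- eyes.read_camera(name): name is "scene" or "side" or "wrist"; returns (picture, depth): 384x512x3 uint8, blue, green, red; 384x512 float32, m along the optical axis (not along the pixel's ray), 0 where there is no reading.
- eyes.get_calibration(name): a dict with "K" (3x3 intrinsics, pixels), "position" and "rotation" of the camera in the world; the wrist camera has in their place "T_tool_cam" (4x4, takes a point from camera to tool coordinates, whose origin is the TCP and whose axes are the flange's). Camera axes: x right, y down, z forward; pixel columns grow to the right and rows downward; lengths in m; the calibration is good to about 2 mm. A picture is of the moment at which its call begins: read the wrist's pose just before it. get_calibration takes no time and is no camera call.
- bot.finish_job(): hands the job in; it is judged then, once.
Trained networks look in the newest picture that a camera, given by its name, has taken for a name from the list of things; names that differ only in an ending like _2 or _b are one class to them, and where a whole thing is asked for, a point or a joint stands for the part that bears it (a point fixed in the world has none). Each returns a list of dicts, best first, with "score" (0 to 1); they miss things now and then, are a little off and sometimes report something else, mostly with a low value. They report only what shows in the picture. A call takes as long as a camera call. They do not tell look-alikes from the thing itself.
- spot_in(camera, target): "rect" ([centre column, centre row, width, height] in pixels, round what is visible of it).
The state is a dict: "time": time; "q": joint angles; "joint_vel": joint speeds; "joint_torque": joint torques, N m; "tool_pos": TCP position; "tcp_rot": TCP orientation; "wrist_force": force on the tool from outside, world axes, zero at the start; "torque": the same for the moment, N m; "width": opening from 0.0 (shut) to 1.0 (fully open); "grip_force": force on a finger pad.
Only numpy, scipy, OpenCV 4.12 (cv2) and the standard library are available. Lean on these libraries where they do the work, as an engineer would, in place of code of your own. Each camera call takes 0.05 s, during which the arm holds its last target. There are 200 camera calls.

### The job

Nest the three steel parts pans on the bench: the medium pan was dropped into the large one with its handle caught on top of the large pan's handle, so swing its handle round to the side until the pan drops fully home, and set the small pan down inside it without dropping it in. All three must end upright and fully home one inside the other, with their handles fanned out so that the ends of any two are at least a hand's width (80 mm) apart. Leave everything else on the bench where it is.

Things in the scene. Friction and masses are not known exactly. Their poses are not given: they have to be found in the camera images.
- large_pan: the widest of three plain steel pans, standing on the bench: outside diameter 130 mm, wall 3 mm, rim 60 mm high, inner floor 4 mm above its underside; 0.5 to 0.8 kg, loose. Origin: centre of its underside; z up, x towards its handle. The handle is short and raised: a post on the wall carries a level flat bar 24 mm wide, 82 to 92 mm above the underside, out to 108 mm from the pan's axis
- medium_pan: the medium pan: outside diameter 100 mm, wall 3 mm, rim 70 mm high, inner floor 4 mm up; about 0.2 kg, loose. Origin: centre of its underside; z to its mouth, x to its handle, a straight bar 16 mm wide, 60 to 70 mm above the underside, out to 160 mm from the axis. Starts tilted 0.23 rad inside the large pan. Home: underside 4 mm above the large pan's, with up to 12 mm of sideways play
- small_pan: the small pan, standing alone at the other side: outside diameter 72 mm, wall 3 mm, rim 80 mm high; about 0.14 kg, loose. Origin: centre of its underside; z up, x to its handle, a straight bar 14 mm wide, 70 to 80 mm above the underside, out to 117 mm from the axis; pinched there from above it carries the pan. Home: underside 4 mm above the medium pan's, up to 11 mm of sideways play
- large_pan_handle_end (a point): middle of the outer end of the large pan's handle, 108 mm from the pan's axis, 87 mm above its underside. This handle stands in the way of both other handles: neither pan can go home while its handle lies over this one
- medium_pan_handle_end (a point): middle of the outer end of the medium pan's handle. At the start the bar lies along the top of the large pan's handle and reaches 50 mm past its end, there 100 to 125 mm above the bench. Pushed sideways there, with a light force, it turns in the large pan, slips off after about 0.3 rad and drops; home, the bar is 64 to 74 mm above the bench, over the large pan's rim
- small_pan_handle_end (a point): middle of the outer end of the small pan's handle, 117 mm from the pan's axis, 75 mm above its underside. Home, this bar is 78 to 88 mm above the bench: over both other rims and the medium pan's handle, but lower than the top of the large pan's handle
- screwdriver: a screwdriver lying on the bench, about 200 mm long, up to 30 mm high; a bystander to be left alone
- tape_roll: a grey roll core lying flat, 90 mm across, 24 mm high; a bystander to be left alone
- spanner: a steel spanner lying flat near the drawer organiser; a bystander to be left alone
- glue_bottle: a white bottle standing, 54 mm across, 140 mm high; a bystander to be left alone
- screw_jar: a glass jar standing, 70 mm across, 85 mm high; a bystander to be left alone
- hammer: a hammer lying at the left side; a bystander to be left alone
- sanding_block: a cork block, 100 x 60 x 30 mm, at the right side; a bystander to be left alone
Things that resemble listed ones, but are neither listed nor needed, are in the scene too. Leave any orange look-alike of the large_pan alone.

How it is judged:
By the outcome, as a careful person would: the job done as asked, in the order asked, and still so for the second after the job is handed in, with the robot touching nothing.
It also fails if it takes over 64 s, if anything falls off the work surface, if the arm or the gripper's body presses on something with over 40 N, if the wrist force passes 120 N, or if a joint passes its speed limit or range.

## Working session

There is one attempt and no reset: what is moved stays moved. The work goes in short steps, Python scripts to look and compute and a tool call to move; the robot and the scene stay as the last step left them, time stands still between calls to the robot, and variables do not carry over. Pictures are saved under pics/ and viewed, at most 10 in all, crops included, and the job is handed in when it is done.

Besides the shell and the picture viewer there is one more tool, called after ">>>" by a JSON object that holds its "api" and its "payload", one argument or row to a line. carry_out: Moves the arm, as the interface text tells. Its arguments: {"type":"object","properties":{"series":{"type":"string"},"jaw":{"type":"number"},"grip_force":{"type":"number"}},"required":["series"]}

```bash
mkdir -p pics
cat > h.py <<'E'
import numpy as np, cv2
from scipy.spatial.transform import Rotation as R
from workcell import bot, eyes, spot_in
def cloud(name):
    s=bot.read_state(); im,d=eyes.read_camera(name); c=eyes.get_calibration(name); K=np.array(c["K"])
    if "T_tool_cam" in c:
        T=np.eye(4); T[:3,:3]=R.from_rotvec(s["tcp_rot"]).as_matrix(); T[:3,3]=s["tool_pos"]; T=T@np.array(c["T_tool_cam"]); Rm,p=T[:3,:3],T[:3,3]
    else:
        Rm=np.array(c["rotation"]); p=np.array(c["position"])
        if Rm.shape!=(3,3): Rm=R.from_rotvec(Rm).as_matrix()
    v,u=np.mgrid[:384,:512]
    P=np.stack([(u-K[0,2])/K[0,0]*d,(v-K[1,2])/K[1,1]*d,d],-1)@Rm.T+p
    P[d==0]=np.nan
    return im,P
E
python3 - <<'E'
from h import *
out=[]
for n in ["scene","side"]:
    im,P=cloud(n); np.savez(f"pics/{n}0.npz",im=im,P=P); out.append(im)
    for t in ["large_pan","medium_pan","small_pan","large_pan_handle_end","medium_pan_handle_end","small_pan_handle_end"]:
        for r in spot_in(n,t)[:3]:
            q=r["rect"];u,v=int(q[0]),int(q[1]); print(n,t,np.round(r["score"],2),np.round(q),np.round(P[min(v,383),min(u,511)],3))
    cv2.imwrite(f"pics/{n}0.png",cv2.resize(im,(800,600)))
print(bot.read_state()["time"])
E
```

```text
scene large_pan 0.79 [204. 147.  44.  32.] [ 0.197 -0.269  0.006]
scene large_pan 0.75 [333. 214.  46.  41.] [0.534 0.197 0.064]
scene small_pan 0.79 [196. 197.  28.  34.] [ 0.521 -0.223  0.067]
scene small_pan 0.23 [179. 263.  22.  33.] [ 0.773 -0.206  0.084]
scene large_pan_handle_end 0.9 [332. 214.  46.  40.] [0.532 0.195 0.058]
scene large_pan_handle_end 0.8 [206. 149.  42.  40.] [ 0.202 -0.265  0.   ]
scene medium_pan_handle_end 0.59 [331. 206.  38.  37.] [0.53  0.187 0.094]
scene small_pan_handle_end 0.79 [194. 197.  26.  33.] [ 0.521 -0.23   0.066]
side large_pan 0.79 [204. 250.  45.  64.] [0.504 0.19  0.022]
side medium_pan 0.89 [202. 230.  47.  67.] [0.511 0.179 0.085]
side small_pan 0.93 [285. 175.  46.  34.] [ 0.499 -0.196  0.045]
side large_pan_handle_end 0.77 [204. 254.  52.  55.] [0.498 0.193 0.017]
side large_pan_handle_end 0.3 [186. 186.  40.  34.] [ 0.75  -0.     0.003]
side medium_pan_handle_end 0.87 [203. 232.  46.  66.] [0.511 0.179 0.082]
side small_pan_handle_end 0.72 [283. 170.  45.  35.] [ 0.554 -0.262 -0.005]
0.7
```

View pics/scene0.png

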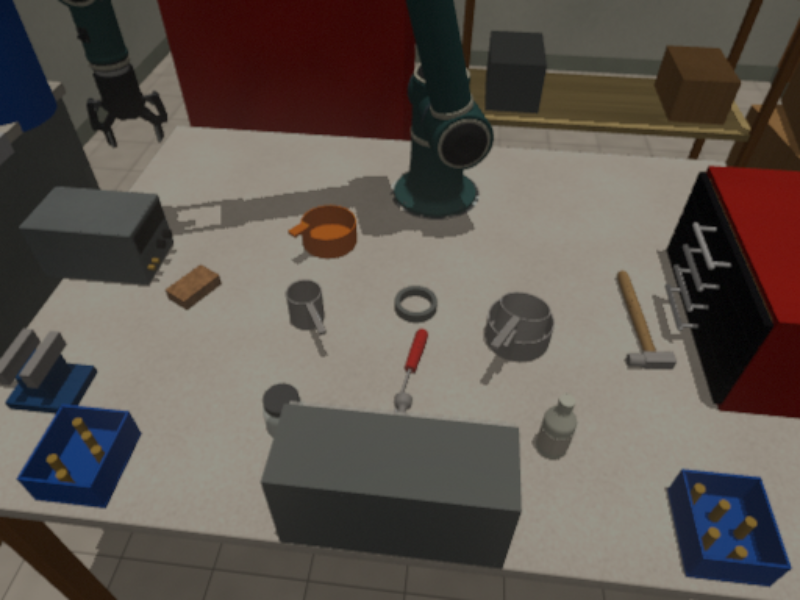

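View pics/side0.png

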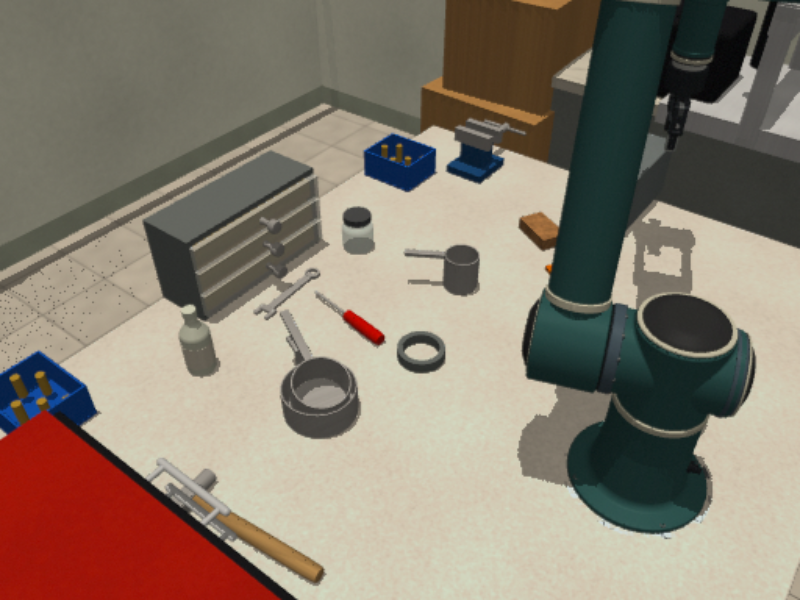

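Run:
```python
import numpy as np,cv2
for n in ["scene","side"]:
    P=np.load(f"pics/{n}0.npz")["P"]
    for name,c in [("nest",(.51,.19)),("small",(.52,-.22))]:
        m=(np.hypot(P[...,0]-c[0],P[...,1]-c[1])<.22)&(P[...,2]>.03)
        q=P[m]
        print(n,name,len(q))
        # top-down max height map 10mm
        ix=np.floor((q[:,0]-c[0]+.2)/.0125).astype(int);iy=np.floor((q[:,1]-c[1]+.2)/.0125).astype(int)
        H=np.zeros((32,32),int)
        for a,b,z in zip(ix,iy,q[:,2]):
            if 0<=a<32 and 0<=b<32:H[a,b]=max(H[a,b],int(z*1000))
        print("cols y0=%.3f"%(c[1]-.2))
        for a in range(32):
            if H[a].any(): print("%.3f"%(c[0]-.2+a*.0125+.006)," ".join("%3s"%(h or '.') for h in H[a]))
```

```text
scene nest 1289
cols y0=-0.010
0.428   .   .   .   .   .   .   .   .   .   .   .   .   .   .   .  73  74  70  70   .   .   .   .   .   .   .   .   .   .   .   .   .
0.441   .   .   .   .   .   .   .   .   .   .   .   .   .  57  78  77  67  57  69  70   .   .   .   .   .   .   .   .   .   .   .   .
0.454   .   .   .   .   .   .   .   .   .   .   .   .  58  82  77   .   .   .  50  68  74   .   .   .   .   .   .   .   .   .   .   .
0.466   .   .   .   .   .   .   .   .   .   .   .  59  59  83   .   .   .   .   .  37  76  59   .   .   .   .   .   .   .   .   .   .
0.479   .   .   .   .   .   .   .   .   .   .   .  62  67  87   .   .   .   .   .   .  80  59   .   .   .   .   .   .   .   .   .   .
0.491   .   .   .   .   .   .   .   .   .   .   .  58  53  91   .   .   .   .   .   .  79  59   .   .   .   .   .   .   .   .   .   .
0.503   .   .   .   .   .   .   .   .   .   .   .  59  52  92  93   .   .   .   .  83  84  58   .   .   .   .   .   .   .   .   .   .
0.516   .   .   .   .   .   .   .   .   .   .   .  57  58  78  93  94  91  89  88  89  75  60   .   .   .   .   .   .   .   .   .  
[... 6897 characters left out ...]
 .   .   .   .   .   .   .   .
0.564   .   .   .   .   .   .   .   .   .   .   .   .   .   .   .   .   .   .  76  80  77   .   .   .   .   .   .   .   .   .   .   .
0.576   .   .   .   .   .   .   .   .   .   .   .   .   .   .   .   .   .   .   .  81  79   .   .   .   .   .   .   .   .   .   .   .
0.589   .   .   .   .   .   .   .   .   .   .   .   .   .   .   .   .   .   .   .  75   .   .   .   .   .   .   .   .   .   .   .   .
0.701   .   .   .   .   .   .   .   .   .   .   .   .   .   .   .   .  44  55   .   .   .   .   .   .   .   .   .   .   .   .   .   .
0.714   .   .   .   .   .   .   .   .   .   .   .   .   .   .   .  75  82  82  82  42   .   .   .   .   .   .   .   .   .   .   .   .
```

The scene view shows the nest at about (520,325) with the medium handle pointing down-left. The small pan is at (305,303), and the orange look-alike is at (328,230). The side view shows the bottle at (198,340), beyond the nest. Next I fit the circles and handle lines.

Run:
```python
import numpy as np
from scipy.optimize import least_squares
from h import *
for n in ["scene","side"]:
    z=np.load(f"pics/{n}0.npz");P=z["P"].reshape(-1,3);P=P[~np.isnan(P[:,0])]
    def fit(c,r,lo,hi,tol):
        c=np.array(c)
        for _ in range(6):
            d=np.hypot(*(P[:,:2]-c).T); m=(abs(d-r)<tol)&(P[:,2]>lo)&(P[:,2]<hi)
            c=least_squares(lambda c:np.hypot(*(P[m,:2]-c).T)-r,c,loss="soft_l1",f_scale=.002).x
        return c,m.sum()
    L=fit((.489,.195),.0635,.053,.064,.008);S=fit((.487,-.226),.0345,.073,.084,.008)
    print(n,"L",L,"S",S)
    for nm,c,lo,hi,r0 in [("M",L[0],.1,.13,.08),("S",S[0],.07,.085,.045)]:
        d=np.hypot(*(P[:,:2]-c).T);q=P[(P[:,2]>lo)&(P[:,2]<hi)&(d>r0)&(d<.18)][:,:2]
        mu=q.mean(0);v=np.linalg.svd(q-mu)[2][0];v*=np.sign(v@(mu-c));s=(q-mu)@v
        print(nm,"dir",np.degrees(np.arctan2(v[1],v[0])),"end",mu+v*s.max(),"dist",(mu+v*s.max()-c)@v,"off",np.cross(v,mu-c),len(q))
    q=P[(np.hypot(P[:,0]-L[0][0],P[:,1]-L[0][1])<.125)&(np.hypot(P[:,0]-L[0][0],P[:,1]-L[0][1])>.08)&(P[:,2]>.075)&(P[:,2]<.098)]
    if len(q):print("Lhandle pts",np.round(q,3)[:14].tolist())
for n,ts in [("scene",["tape_roll","glue_bottle","screwdriver"])]:
    P=np.load(f"pics/{n}0.npz")["P"];eyes.read_camera(n)
    for t in ts:
        for r in spot_in(n,t)[:1]:
            q=r["rect"];print(t,P[int(q[1]),int(q[0])])
s=bot.read_state();print(R.from_rotvec(s["tcp_rot"]).as_matrix().round(2).tolist())
```

```text
scene L (array([0.4947633 , 0.19635383]), np.int64(187)) S (array([ 0.48904612, -0.23344921]), np.int64(101))
M dir -25.46359362456248 end [0.6224147  0.13893179] dist 0.13993906321564323 off 0.0030381331574174594 91
S dir 22.33146336149353 end [ 0.59183527 -0.17852805] dist 0.11594815615758085 off 0.01174594595835336 101
Lhandle pts [[0.571, 0.17, 0.09], [0.573, 0.172, 0.092], [0.577, 0.166, 0.092], [0.576, 0.169, 0.091], [0.576, 0.172, 0.091], [0.577, 0.164, 0.086], [0.579, 0.167, 0.089], [0.581, 0.169, 0.093], [0.577, 0.173, 0.088], [0.584, 0.161, 0.09], [0.582, 0.164, 0.088], [0.585, 0.166, 0.092], [0.586, 0.169, 0.093], [0.578, 0.173, 0.085]]
side L (array([0.4875299 , 0.20232511]), np.int64(248)) S (array([ 0.48358197, -0.22741209]), np.int64(80))
M dir -24.12116464026886 end [0.61615126 0.14554338] dist 0.1405954216810537 off 0.0007396520611505988 120
S dir 22.51964476698115 end [ 0.5843074 -0.1716455] dist 0.11440355834230971 off 0.01293642645814615 95
Lhandle pts [[0.583, 0.174, 0.095], [0.588, 0.167, 0.087], [0.584, 0.166, 0.089], [0.585, 0.174, 0.091], [0.582, 0.172, 0.091], [0.58, 0.17, 0.091], [0.579, 0.168, 0.089], [0.588, 0.171, 0.083], [0.58, 0.174, 0.09], [0.578, 0.173, 0.09], [0.578, 0.169, 0.087], [0.58, 0.175, 0.087], [0.575, 0.176, 0.09], [0.573, 0.174, 0.09]]
tape_roll [ 0.41386974 -0.01228732 -0.00243564]
glue_bottle [0.75554861 0.24901373 0.10337939]
screwdriver [0.56508307 0.00136762 0.02278593]
[[0.93, 0.37, 0.0], [0.37, -0.93, -0.0], [-0.0, 0.0, -1.0]]<stdin>:17: DeprecationWarning: Arrays of 2-dimensional vectors are deprecated. Use arrays of 3-dimensional vectors instead. (deprecated in NumPy 2.0)
```

>>> {"api": "carry_out", "payload": {
  "series": "0.02 0.045 0 7.4;0.02 0.045 0 7.4;0.021 0.045 0 7.4;0.021 0.045 0 7.4;0.021 0.045 0 7.4;0.021 0.045 0 7.4;0.021 0.045 0 7.4;0.021 0.045 0 7.4;0.021 0.045 0 7.4;0.021 0.045 0 7.4;0.021 0.045 0 7.4;0.021 0.045 0 7.4;0.021 0.045 0 7.4;0.021 0.045 0 7.4;0.021 0.045 0 7.4;0.021 0.045 0 7.4;0.021 0.045 0 7.4;0.021 0.045 0 7.4;0 0 0 0;0 0 0 0",
  "jaw": -1,
  "grip_force": 30
}}

```text
time: 3.4
tool_pos: [0.6221, 0.1813, 0.2449]
tcp_rot: [-0.69, -3.064, 0.002]
wrist_force: [0.1, -0.8, 0.4]
width: -0.0
grip_force: 0.0
```

Run:
```python
from h import *
im,P=cloud("wrist");np.savez("pics/w1.npz",im=im,P=P);cv2.imwrite("pics/w1.png",im)
s=bot.read_state();print(s["time"],s["tool_pos"],s["q"],s["width"]);M=R.from_rotvec(s["tcp_rot"]).as_matrix();print(np.degrees(np.arctan2(M[1,0],M[0,0])))
```

```text
3.45 [0.62203097 0.18078539 0.24511426] [ 2.44662063e-01  2.13639216e-01  1.66583687e+00 -5.41327535e-04
  1.26292223e+00 -8.81894196e-01] -0.0004752223993873751
154.55632204772408
```

View pics/w1.png

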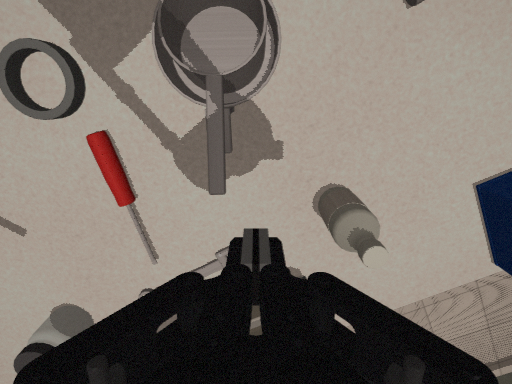

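The medium handle end is at (217,190). The large handle shows underneath it, to the right at (228,150). The fingers are shut at (257,245), on the right side of the bar.

Run:
```python
import numpy as np
P=np.load("pics/w1.npz")["P"]
for u,v in [(217,188),(209,188),(224,188),(217,150),(217,90),(229,150),(231,125),(228,150)]: print((u,v),P[v,u].round(3))
q=P[60:105,150:285].reshape(-1,3);m=abs(q[:,2]-.058)<.006;q=q[m];A=np.c_[2*q[:,:2],np.ones(len(q))]
x=np.linalg.lstsq(A,(q[:,:2]**2).sum(1),rcond=None)[0];print(x[:2],np.sqrt(x[2]+x[:2]@x[:2]),len(q))
```

```text
(217, 188) [0.61  0.146 0.12 ]
(209, 188) [0.607 0.139 0.118]
(224, 188) [0.613 0.152 0.12 ]
(217, 150) [0.579 0.161 0.111]
(217, 90) [0.531 0.185 0.097]
(229, 150) [0.586 0.168 0.092]
(231, 125) [ 0.57  0.17 -0.  ]
(228, 150) [0.586 0.168 0.092]
[0.49412589 0.1958305 ] 0.05215596704487218 634
```

>>> {"api": "carry_out", "payload": {
  "series": "-0.003 0.004 -0.05 0;0 0 -0.05 0;0 0 -0.05 0;0 0 -0.021 0;0 0 0 0"
}}

```text
time: 4.08
tool_pos: [0.6184, 0.1844, 0.0732]
tcp_rot: [-0.692, -3.062, 0.002]
wrist_force: [-0.6, 0.9, 0.2]
width: -0.001
grip_force: 0.0
```

>>> {"api": "carry_out", "payload": {
  "series": "0 -0.011 0 -5;-0.003 -0.011 0 -5;-0.0035 -0.011 0 -5;-0.0045 -0.010 0 -5;-0.006 -0.010 0 -5;-0.006 -0.009 0 -5;0 0 0 0;0 0 0 0"
}}

```text
time: 5.08
tool_pos: [0.5979, 0.1238, 0.0761]
tcp_rot: [1.457, 2.78, 0.003]
wrist_force: [-0.8, 1.0, -0.3]
width: 0.0
grip_force: 0.0
```

Run:
```python
from h import *
im,P=cloud("wrist");np.savez("pics/w2.npz",im=im,P=P)
a=im;b,_=cloud("scene");cv2.imwrite("pics/w2.png",np.vstack([cv2.resize(a[:300],(512,300)),cv2.resize(b[150:270,200:420],(550,300))[:,:512]]))
```

```text
(no output)
```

View pics/w2.png

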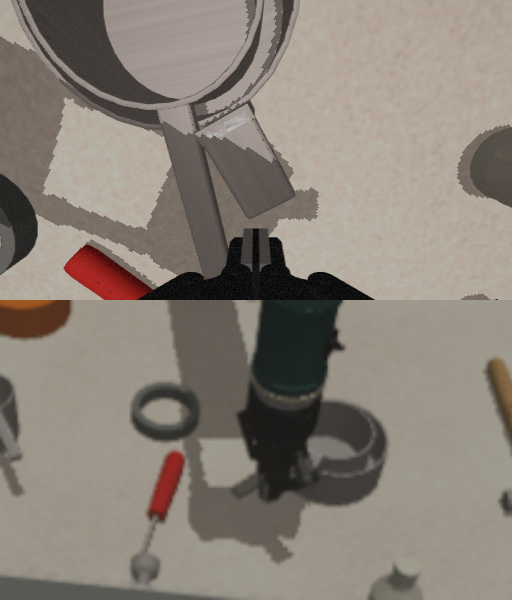

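>>> {"api": "carry_out", "payload": {
  "series": "-0.008 -0.009 -0.003 -5;-0.010 -0.010 0 -6;-0.010 -0.009 0 -6;-0.011 -0.008 0 -6;-0.012 -0.007 0 -6;-0.013 -0.005 0 -6;-0.013 -0.004 0 -6;-0.013 -0.002 0 -6;-0.014 -0.001 0 -6;0 0 0 0;0.01 0.01 0 0;0.01 0.01 0 0;0 0 0.05 0;0 0 0.06 0;0 0 0.06 0;0 0 0 0",
  "jaw": -1
}}

```text
time: 7.18
tool_pos: [0.5178, 0.09, 0.2486]
tcp_rot: [2.541, 1.836, 0.019]
wrist_force: [0.0, 0.3, -1.3]
width: 0.0
grip_force: 0.0
```

Run:
```python
from h import *
im,P=cloud("wrist");np.savez("pics/w3.npz",im=im,P=P);cv2.imwrite("pics/w3.png",im)
P=cloud("side")[1];np.savez("pics/s3.npz",P=P)
```

```text
(no output)
```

View pics/w3.png

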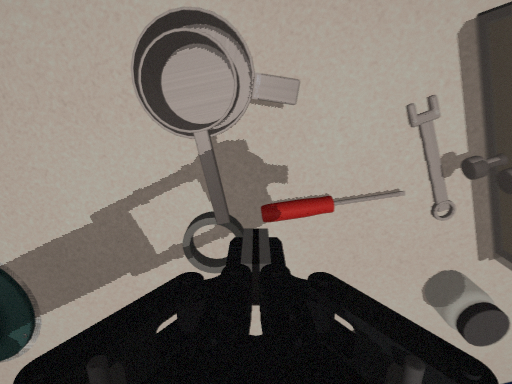

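The medium handle now runs from (203,135) to (222,220), well clear of the large handle ending at (297,90). I check rim heights and centres.

```bash
cat > fit.py <<'E'
from h import *
from scipy.optimize import least_squares
def fit(P,c,r,lo,hi,tol=.008):
    P=P.reshape(-1,3);P=P[~np.isnan(P[:,0])];c=np.array(c)
    for _ in range(8):
        d=np.hypot(*(P[:,:2]-c).T);m=(abs(d-r)<tol)&(P[:,2]>lo)&(P[:,2]<hi)
        c=least_squares(lambda c:np.hypot(*(P[m,:2]-c).T)-r,c,loss="soft_l1",f_scale=.002).x
    q=P[m];A=np.c_[q[:,:2]-c,np.ones(m.sum())]
    return c.round(4),m.sum(),np.linalg.lstsq(A,q[:,2],rcond=None)[0].round(3)
def bar(P,c,lo,hi,r0,r1):
    P=P.reshape(-1,3);P=P[~np.isnan(P[:,0])];d=np.hypot(*(P[:,:2]-c).T);q=P[(P[:,2]>lo)&(P[:,2]<hi)&(d>r0)&(d<r1)]
    mu=q.mean(0)[:2];v=np.linalg.svd(q[:,:2]-mu)[2][0];v*=np.sign(v@(mu-c));e=mu+v*((q[:,:2]-mu)@v).max()
    return np.degrees(np.arctan2(v[1],v[0])).round(1),e.round(3),q[:,2].mean().round(3),len(q)
E
python3 - <<'E'
from fit import *
for n in ["w3","s3"]:
    P=np.load(f"pics/{n}.npz")["P"]
    L=fit(P,(.491,.2),.0635,.055,.065);M=fit(P,(.49,.195),.0485,.067,.083);print(n,L,M)
    print("M",bar(P,M[0],.062,.08,.07,.18),"L",bar(P,L[0],.086,.1,.06,.13))
E
```

```text
w3 (array([0.4887, 0.2028]), np.int64(1400), array([ 0.007, -0.004,  0.059])) (array([0.4841, 0.1972]), np.int64(1386), array([ 0.013, -0.008,  0.073]))
M (np.float64(-97.4), array([0.464, 0.04 ]), np.float64(0.073), 1106) L (np.float64(-26.7), array([0.585, 0.155]), np.float64(0.092), 1195)
s3 (array([0.4882, 0.2054]), np.int64(182), array([ 0.002, -0.018,  0.058])) (array([0.4826, 0.2   ]), np.int64(195), array([-0.001,  0.004,  0.071]))
M (np.float64(-118.2), array([0.448, 0.048]), np.float64(0.07), 182) L (np.float64(-27.4), array([0.586, 0.156]), np.float64(0.089), 102)
```

The medium pan is level and home: its rim is at 73 mm, its handle at -97° and the large handle at -27°. Next, the small pan.

>>> {"api": "carry_out", "payload": {
  "series": "0 -0.04 0 0;0 -0.045 0 0;0 -0.045 0 0;0 -0.045 0 0;0 -0.045 0 0;0 -0.045 0 0;0 -0.045 0 0;0 -0.045 0 0;0.01 -0.045 0 0;0 0 0 0;0 0 0 0",
  "jaw": 0
}}

```text
time: 8.65
tool_pos: [0.5218, -0.3105, 0.2388]
tcp_rot: [-2.544, -1.835, 0.002]
wrist_force: [-0.4, 0.6, 0.7]
width: 0.501
grip_force: 0.0
```

Run:
```python
from fit import *
im,P=cloud("wrist");np.savez("pics/w4.npz",im=im,P=P)
S=fit(P,(.487,-.229),.0345,.074,.085,.006);print(S,bar(P,S[0],.074,.085,.05,.13))
s=bot.read_state();M=R.from_rotvec(s["tcp_rot"]).as_matrix();print(s["tool_pos"],s["width"],np.degrees(np.arctan2(M[1,0],M[0,0])))
cv2.imwrite("pics/w4.png",im)
```

```text
(array([ 0.485 , -0.2308]), np.int64(914), array([0.012, 0.001, 0.079])) (np.float64(30.5), array([ 0.585, -0.172]), np.float64(0.08), 1237)
[ 0.52192569 -0.31009388  0.23939569] 0.500702168991385 71.65198231267148
```

View pics/w4.png

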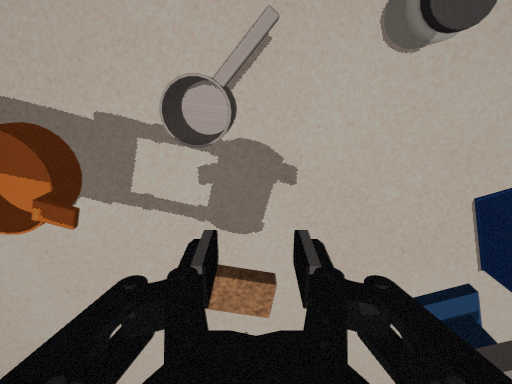

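The small pan's mouth is at (197,108) and its handle end at (272,13). The fits agree: centre (0.485,-0.231), handle direction 30.5°.

>>> {"api": "carry_out", "payload": {
  "series": "0.009 0.025 0 -8.2;0.009 0.025 0 -8.2;0.009 0.025 0 -8.2;0.008 0.025 0 -8.2;0.008 0.026 0 -8.4;0 0 -0.04 0;0 0 -0.04 0;0 0 -0.04 0;0 0 -0.025 0;0 0 -0.02 0;0 0 -0.004 0;0 0 0 0"
}}

```text
time: 10.2
tool_pos: [0.5659, -0.1852, 0.0728]
tcp_rot: [3.031, 0.825, 0.001]
wrist_force: [0.9, -0.7, -0.7]
width: 0.498
grip_force: 0.0
```

>>> {"api": "carry_out", "payload": {
  "series": "0 0 0 0;0 0 0 0;0 0 0 0;0 0 0 0;0 0 0 0;0 0 0 0",
  "jaw": -1,
  "grip_force": 70
}}

```text
time: 10.95
tool_pos: [0.5667, -0.1856, 0.0733]
tcp_rot: [3.03, 0.824, 0.004]
wrist_force: [1.2, 0.1, 5.7]
width: 0.149
grip_force: 68.8
```

>>> {"api": "carry_out", "payload": {
  "series": "0 0 0.01 0;0 0 0.02 0;0 0 0.03 0;0 0 0.03 0;0 0 0.03 0;0 0 0 0;0 0 0 0"
}}

```text
time: 11.82
tool_pos: [0.5647, -0.1852, 0.1915]
tcp_rot: [-3.031, -0.824, 0.002]
wrist_force: [-0.5, -0.6, -1.3]
width: 0.144
grip_force: 68.2
```

Run:
```python
from fit import *
s=bot.read_state();M=R.from_rotvec(s["tcp_rot"]).as_matrix();print(s["tool_pos"],s["width"],np.degrees(np.arctan2(M[1,0],M[0,0])))
for n in ["side","scene"]:
    im,P=cloud(n);h=s["tool_pos"][2]-.070
    q=P.reshape(-1,3);d=np.hypot(q[:,0]-.485,q[:,1]+.231);q=q[(d<.05)&(q[:,2]>.1)];print(h,np.percentile(q[:,2],[1,50,95]))
    print(fit(P,(.485,-.231),.0345,.17,.22,.007)); np.save(f"pics/{n}5.npy",P)
    if n=="side":cv2.imwrite("pics/s5.png",cv2.resize(im[80:272,180:380],(800,600)))
```

```text
[ 0.56474285 -0.18516451  0.19154145] 0.14378044080759916 30.414652247677505
0.12154144975245995 [0.11778194 0.16841011 0.19450862]
(array([ 0.4827, -0.2291]), np.int64(340), array([0.012, 0.011, 0.184]))
0.12154144975245995 [0.11838075 0.55424203 0.57713553]
(array([ 0.4865, -0.2335]), np.int64(38), array([ 0.141, -0.266,  0.184]))
```

View pics/s5.png

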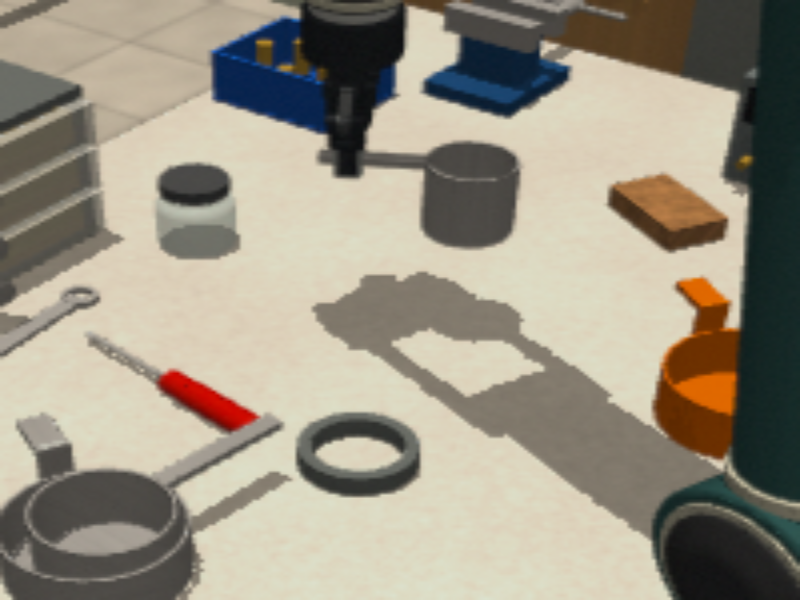

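The small pan hangs level in the gripper, mouth at (470,160) in the crop. I carry it to the nest.

>>> {"api": "carry_out", "payload": {
  "series": "0 0.007 0.01 0;0 0.02 0.01 0;-0.001 0.03 0 1;-0.001 0.03 0 1;-0.001 0.03 0 1.5;-0.001 0.03 0 1.5;-0.001 0.03 0 1.5;-0.001 0.03 0 1.5;-0.001 0.03 0 1.5;-0.001 0.03 0 1.5;-0.001 0.03 0 1.5;-0.001 0.03 0 1.5;-0.001 0.03 0 1;-0.001 0.03 0 0;-0.001 0.03 0 0;-0.0015 0.02 0 0;0 0.01 0 0;0 0 0 0;0 0 0 0;0 0 0 0"
}}

```text
time: 14.42
tool_pos: [0.5511, 0.2608, 0.2123]
tcp_rot: [2.899, 1.211, -0.0]
wrist_force: [0.0, -0.2, -1.3]
width: 0.143
grip_force: 68.2
```

Run:
```python
from fit import *
s=bot.read_state();M=R.from_rotvec(s["tcp_rot"]).as_matrix();print(s["tool_pos"],s["width"],np.degrees(np.arctan2(M[1,0],M[0,0])))
im,P=cloud("side");print(fit(P,(.484,.197),.0345,.19,.23,.007),fit(P,(.484,.197),.0485,.067,.083),fit(P,(.489,.2),.0635,.055,.065))
cv2.imwrite("pics/s6.png",cv2.resize(im[130:322,100:300],(800,600)))
im,P=cloud("scene");print(fit(P,(.484,.197),.0345,.19,.23,.007))
```

```text
[0.55112437 0.26075511 0.21226355] 0.14272861403854745 45.35584843676931
(array([0.4839, 0.1974]), np.int64(513), array([0.013, 0.017, 0.205])) (array([0.4829, 0.1998]), np.int64(164), array([-0.004, -0.005,  0.071])) (array([0.4882, 0.2056]), np.int64(150), array([-0.   , -0.009,  0.058]))
(array([0.4888, 0.1917]), np.int64(394), array([0.003, 0.011, 0.205]))
```

View pics/s6.png

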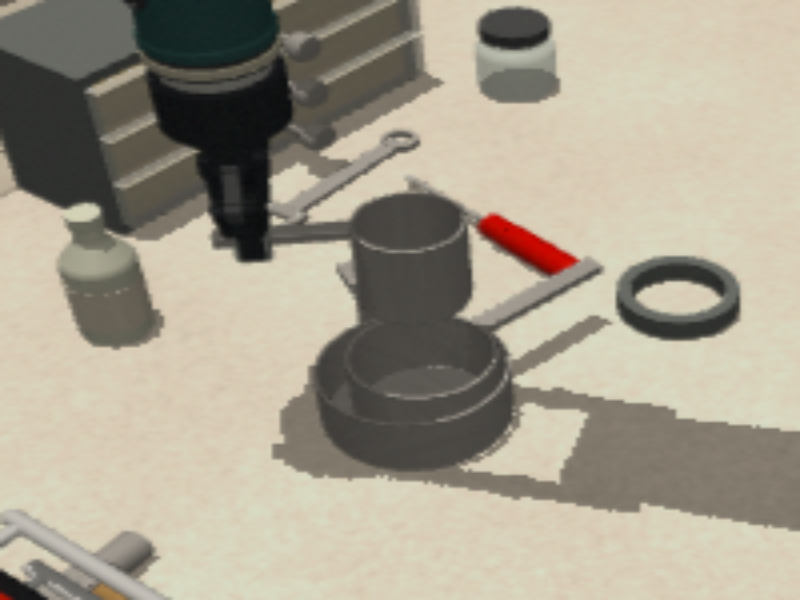

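The small pan hangs over the medium pan within 2 mm of centre. I lower it.

>>> {"api": "carry_out", "payload": {
  "series": "-0.001 0.002 -0.01 0;0 0 -0.02 0;0 0 -0.025 0;0 0 -0.025 0;0 0 -0.02 0;0 0 -0.01 0;0 0 -0.005 0;0 0 0 0"
}}

```text
time: 15.52
tool_pos: [0.5502, 0.2637, 0.0975]
tcp_rot: [2.898, 1.213, 0.001]
wrist_force: [-0.1, 0.3, -1.1]
width: 0.145
grip_force: 68.2
```

>>> {"api": "carry_out", "payload": {
  "series": "0 0 -0.003 0;0 0 -0.003 0;0 0 -0.003 0;0 0 -0.003 0;0 0 0 0;0 0 0 0"
}}

```text
time: 16.27
tool_pos: [0.55, 0.2636, 0.0853]
tcp_rot: [-2.898, -1.213, 0.0]
wrist_force: [-0.0, -0.0, -0.9]
width: 0.142
grip_force: 68.2
```

>>> {"api": "carry_out", "payload": {
  "series": "0 0 -0.0015 0;0 0 -0.0015 0;0 0 0 0;0 0 0 0"
}}

```text
time: 16.77
tool_pos: [0.5499, 0.2636, 0.0823]
tcp_rot: [2.898, 1.213, -0.0]
wrist_force: [-0.5, -0.3, -1.7]
width: 0.148
grip_force: 68.3
```

>>> {"api": "carry_out", "payload": {
  "series": "0 0 -0.001 0;0 0 -0.001 0;0 0 0 0;0 0 0 0"
}}

```text
time: 17.27
tool_pos: [0.5508, 0.2642, 0.0812]
tcp_rot: [-2.898, -1.213, -0.003]
wrist_force: [1.0, 3.2, 5.4]
width: 0.151
grip_force: 69.1
```

>>> {"api": "carry_out", "payload": {
  "series": "0 0 0 0;0 0 0 0;0 0 0 0;0 0 0 0;0 0 0.02 0;0 0 0.04 0;0 0 0.05 0;0 0 0.05 0;0 -0.03 0.03 0;-0.03 -0.04 0 0;-0.03 -0.04 0 0;-0.03 -0.04 0 0;-0.02 -0.04 0 0;0 -0.04 0 0;0 0 0 0",
  "jaw": -0.2
}}

```text
time: 19.15
tool_pos: [0.44, 0.0317, 0.2721]
tcp_rot: [2.899, 1.207, 0.004]
wrist_force: [-0.2, 0.4, -0.6]
width: 0.402
grip_force: 0.0
```

Run:
```python
from fit import *
ims=[]
for n in ["wrist","side"]:
    im,P=cloud(n)
    L=fit(P,(.489,.203),.0635,.055,.065);M=fit(P,(.484,.198),.0485,.067,.081);S=fit(P,(.484,.198),.0345,.082,.096,.006);print(n,L,M,S)
    for nm,c,lo,hi,r in [("L",L,.0895,.1,.07),("M",M,.062,.08,.07),("S",S,.08,.1,.045)]:
        q=P.copy();a=np.degrees(np.arctan2(q[...,1]-.198,q[...,0]-.484));w={"L":-27,"M":-97,"S":45}[nm];q[abs(a-w)>30]=np.nan
        try:print(nm,bar(q,c[0],lo,hi,r,.18))
        except Exception as e:print(nm,"none")
    ims.append(im)
cv2.imwrite("pics/f7.png",np.hstack([cv2.resize(ims[0][:300],(400,300)),cv2.resize(ims[1][160:310,100:300],(400,300))]))
```

```text
wrist (array([0.4892, 0.2032]), np.int64(776), array([ 0.   , -0.008,  0.059])) (array([0.4839, 0.1968]), np.int64(915), array([-0.005, -0.016,  0.073])) (array([0.484 , 0.1973]), np.int64(654), array([-0.005, -0.009,  0.087]))
L none
M (np.float64(-97.3), array([0.464, 0.039]), np.float64(0.074), 1168)
S none
side (array([0.4886, 0.2054]), np.int64(159), array([ 0.006, -0.012,  0.058])) (array([0.4831, 0.1997]), np.int64(146), array([0.026, 0.003, 0.071])) (array([0.4832, 0.2005]), np.int64(116), array([-0.002,  0.002,  0.085]))
L (np.float64(-34.1), array([0.581, 0.155]), np.float64(0.091), 37)
M (np.float64(-97.1), array([0.461, 0.041]), np.float64(0.07), 173)
S (np.float64(44.6), array([0.565, 0.284]), np.float64(0.085), 146)fit.py:12: RuntimeWarning: Mean of empty slice.
  mu=q.mean(0)[:2];v=np.linalg.svd(q[:,:2]-mu)[2][0];v*=np.sign(v@(mu-c));e=mu+v*((q[:,:2]-mu)@v).max()
  ret = um.true_divide(
```

View pics/f7.png

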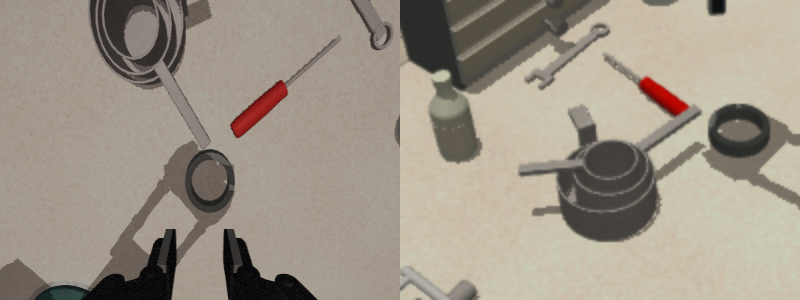

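All three pans are concentric and level, with rims at 59, 73 and 87 mm, all fully home. The handles sit at about -27°, -97° and 45°, with their ends well over 80 mm apart.

```bash
python3 -c "
from workcell import bot
print(bot.finish_job())"
```

```text
the job is handed in; nothing more can be done
None
```

The three pans are nested upright and fully home, with all handle ends more than 80 mm apart; the job is handed in at about 19 s, and I did not touch anything else on the bench.

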